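Top the spares column, lid the tin, lift its outer lid

ROBOT

A 6-joint arm with a two-finger parallel gripper is mounted at the origin on the work surface. World frame = base frame: x ahead of the robot, y to its left, z up, the work surface at z = 0. Lengths are in m, angles in rad, forces in N, time in s.
With the tool pointing down it reaches from about 0.3 to 0.775 m from the base axis. Payload 14.6 kg.
Tool frame: the origin (TCP) lies at the very end of the fingers, on their centre line; the grasp point (between the pads) lies 19 mm behind it; z points along the fingers, y is the line along which they close (so a half turn about z gives the same grasp; the last joint's range is limited). The gripper opens to 94 mm and grips with 3 to 60 N. Pads are 16 mm wide; open, the fingers measure 119 mm over their backs; the gripper's body (75 mm by 177 mm) begins 78 mm behind the grasp point.
Start: joints at [-1.35, 0.3, 1.521, -0, 1.321, -0.067], TCP at [0.156, -0.527, 0.205] pointing down, gripper open.
Joint ranges: [-3.03, 3.03], [-0.79, 2.21], [0.23, 2.52], [-1.04, 4.18], [0, 3.07], [-2.55, 2.55]. Speed limits (rad/s): [2.22, 2.22, 2.57, 3.14, 3.14, 3.14].

INTERFACE

Orientations are given as [roll, pitch, yaw] about the fixed x, y, z axes, in that order (R = Rz(yaw) Ry(pitch) Rx(roll)).
In Python, from station import ctrl, cams gives the robot as it stands. The module is installed in compiled form; this text tells all that it offers.
- The arm moves only by the tool arm_command, never from a script. Its argument "plan" is a list that holds one entry, the list of rows, each a list of 7 numbers: the shift along the tool's x, y, z in a scale on which 1.0 is 0.5 m, then the turn, a rotation vector about the tool's x, y, z in fractions of the full range, 1 being pi rad, then the closure, from -1 (fully open) to 1 (shut). A call has 1 to 12 rows; each row is the pose to reach, as a shift and turn from the pose commanded when the call began, along the tool's axes at that moment; what a row does not reach only later rows make up. A row lasts 1/10 s, in which the tool goes at most 50 mm and 8.59 degrees, less where a joint would pass 70% of its speed; a pose out of reach is approached as far as the arm can. A shift or turn number past 1, either way, is cut back to 1. A call with a gripper value outside its range is refused whole. The fingers move at their own pace and stop on an object; "squeeze" is the grip in N (left out, the last holds). Time passes only in rows, so rows that repeat a pose let the fingers close. It gives the time, the measured TCP pose, the force, the opening and the grip force at its end, in the units of the state.
- ctrl.get_obs(): the state, without advancing time (a new reading comes with each control period).
- cams.camera(name): name is "side" or "top" or "wrist"; returns (picture, depth): 420x560x3 uint8, blue, green, red; 420x560 float32, m along the optical axis (not along the pixel's ray), 0 where there is no reading.
- cams.camera_info(name): a dict with "fx", "fy", "cx", "cy" (pixels), "world_to_cam" (4x4, takes a point from world to camera coordinates). Camera axes: x right, y down, z forward; pixel columns grow to the right and rows downward; lengths in m; the calibration is good to about 2 mm. A picture is of the moment at which its call begins: read the wrist's pose just before it. camera_info takes no time and is no camera call; for the wrist camera it gives the pose at the moment of the call.
- ctrl.hand_in(): hands the job in; it is judged then, once.
The state is a dict: "time_s": time; "qpos": joint angles; "joint_vel": joint speeds; "tau": joint torques, N m; "ee_pos": TCP position; "eef_rot": TCP orientation; "force": force on the tool from outside, world axes, zero at the start; "moment": the same for the moment, N m; "grip_width": finger opening in m; "grip_force": force on a finger pad.
Only numpy, scipy, OpenCV 4.12 (cv2) and the standard library are available. Lean on these libraries where they do the work, as an engineer would, in place of code of your own. Each camera call takes 0.05 s, during which the arm holds its last target. There are 200 camera calls.

TASK

Stack the tin with the round neck squarely on top of the column of two black cases, leaving the cases where they stand. Then carry the nested pair of lids by the inner lid's knob onto the tin's neck and let go; now take only the outer lid by its collar and lift it straight up until it is clear of the knob, with the inner lid staying seated in the neck, and finish while still holding the outer lid up, level, above the tin so I can check the seal. Do not drop anything, do not part the lids before they are on the tin, and leave the mug, tape roll and pedal alone.

Things in the scene. Friction and masses are not known exactly. Their poses are not given: they have to be found in the camera images.
- base_case: The largest of the three boxes, foot of the column: plain black closed case, 130 (x) x 84 (y) x 45 high mm, about 1.2 kg, standing on the bench. Origin: centre of its underside; z up.
- case: Smaller plain black closed case with a flat top, 110 (x) x 64 (y) x 40 high mm, about 0.7 kg, standing loose and square on the base case, so that its top, where the tin goes, is 85 mm above the bench. Origin: centre of its underside; z up.
- tin: Grey tin, 110 (x) x 64 (y) x 45 high mm, about 0.35 kg, with an upright round neck in the middle of its top: outer diameter 50, bore 42, 14 mm high, so its rim is 59 mm above the underside. Origin: centre of the underside; z up. Gripped across y (64 mm).
- tin_mouth (a point): Centre of the neck's rim on the tin, 59 mm above the tin's underside.
- inner_lid: Inner lid, 0.14 kg: black plug, diameter 38, 10 mm high (foot tapered to 32), under a flange of diameter 52 (10 to 14 mm above the origin); on top an upright round knob, diameter 16, from 14 to 74 mm above the origin. Origin: centre of the plug's underside; z up. It starts standing on its plug on the bench. Seated, its flange lies on the neck's rim, the plug's foot 10 mm below the rim.
- knob_tip (a point): Top end of the inner lid's knob, 74 mm above the inner lid's origin.
- outer_lid: Steel lid, 0.10 kg, lying loose on the inner lid: cap of diameter 64, skirt 58 inside, top plate 12 to 16 mm above the origin, central collar tube (diameter 32, bore 22) from 16 to 40 mm. The knob passes through the collar and ends 32 mm above it: the knob lifts both lids, the collar the outer alone. Origin: centre of the skirt's lower edge, 2 mm above the inner lid's origin when nested; z up.
- collar (a point): Middle of the collar's height on its axis, 28 mm above the outer lid's origin.
- mug: Bystander: white mug, 85 mm high, rim diameter 76 mm. Origin: centre of the underside.
- tape: Bystander: grey roll of tape lying flat, diameter 90, 25 mm high. Origin: centre of the underside.
- pedal: Bystander: red effects pedal, 110 x 66 x 36 mm, knobs to 48 mm. Origin: centre of the underside.
There are look-alikes about, which are no part of the job. What is shaped like the outer_lid but green or orange is not meant.

How it is judged:
By the outcome, as a careful person would: the job done as asked, in the order asked, and still so for the second after the job is handed in, while the arm keeps its last pose, push and grip.
It also fails if it takes over 67 s, if anything falls off the work surface, if the arm or the gripper's body presses on something with over 40 N, if the wrist force passes 120 N, or if a joint passes its speed limit or range.

## Working session

There is one attempt and no reset: what is moved stays moved. The work goes in short steps, Python scripts to look and compute and a tool call to move; the robot and the scene stay as the last step left them, time stands still between calls to the robot, and variables do not carry over. Pictures are saved under pics/ and viewed, at most 10 in all, crops included, and the job is handed in when it is done.

Besides the shell and the picture viewer there is one more tool, called as a command line: name --argument value ..., lists and objects as JSON in quotes. arm_command: Moves the arm, as the interface text tells. Its arguments: {"type":"object","properties":{"plan":{"type":"array"},"squeeze":{"type":"number"}},"required":["plan"]}

```bash
mkdir -p pics; cat > h.py <<'E'
import numpy as np, cv2
from scipy.spatial.transform import Rotation as R
from station import ctrl, cams
def cloud(name):
    img,d=cams.camera(name); i=cams.camera_info(name)
    v,u=np.mgrid[:d.shape[0],:d.shape[1]]
    P=np.stack([(u-i['cx'])/i['fx']*d,(v-i['cy'])/i['fy']*d,d],-1)
    T=np.linalg.inv(np.array(i['world_to_cam']))
    return img,d,P@T[:3,:3].T+T[:3,3]
E
python3 - <<'E'
from h import *
o=ctrl.get_obs(); print(o)
for n in("top","side"):
    img,d,W=cloud(n); cv2.imwrite(f"pics/{n}0.png",img); np.savez(f"{n}0.npz",img=img,d=d,W=W)
    i=cams.camera_info(n); print(n,i['fx'],np.linalg.inv(i['world_to_cam']).round(3))
E
```

```text
{'time_s': 0.0, 'qpos': array([-1.34956540e+00,  3.00484879e-01,  1.52159030e+00, -1.11821146e-05,
        1.32075206e+00, -6.66169150e-02]), 'joint_vel': array([-1.61645348e-03, -2.41628570e-05, -4.76201764e-04, -2.56698702e-05,
        2.11280702e-05, -9.03169428e-04]), 'tau': array([-2.24997391e-03, -5.31799006e+01, -3.52740097e+01,  7.07732281e-02,
        2.44574749e-02, -6.55601048e-05]), 'ee_pos': array([ 0.15606264, -0.52710042,  0.20487489]), 'eef_rot': array([-3.14036009e+00, -7.13762182e-05,  2.87850575e-01]), 'force': array([ 0.54769849, -0.44741616, -0.26614308]), 'moment': array([ 0.00852299,  0.016371  , -0.04595026]), 'grip_force': 0.0, 'grip_width': 0.09406066168683799}
top 441.844122555955 [[-0.003 -0.997  0.076  0.522]
 [-1.     0.002 -0.01   0.011]
 [ 0.01  -0.076 -0.997  1.198]
 [ 0.     0.     0.     1.   ]]
side 459.8759988010936 [[ 0.981 -0.12   0.151  0.469]
 [-0.192 -0.546  0.816 -0.758]
 [-0.016 -0.829 -0.559  0.571]
 [ 0.     0.     0.     1.   ]]
```

View pics/top0.png

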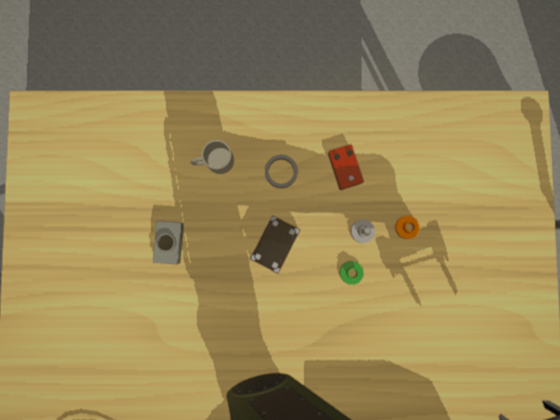

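View pics/side0.png

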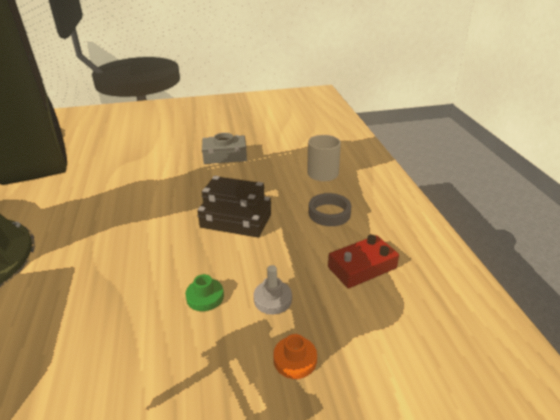

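The top view shows the tin at (167,242), the case column at (275,244), turned on the bench, and the steel lid pair at (362,231). The green decoy is at (351,272), the orange one at (407,228), the mug at (217,157), the tape at (281,171) and the pedal at (346,167). The side view agrees: the knob pokes up at (272,275).

```bash
cat > m.py <<'E'
from h import *
def rect(P):
    (c,s,a)=cv2.minAreaRect((P[:,:2]*1000).astype(np.float32)); return np.round(c,1),np.round(s,1),round(a,1)
t=np.load('top0.npz');s=np.load('side0.npz')
for nm,box,lv in(("tin",(145,215,190,270),[(.035,.05),(.053,.065)]),("case",(245,210,305,278),[(.075,.095),(.03,.055),(.03,.1)]),("lid",(345,212,380,250),[(.008,.024),(.032,.05),(.06,.085)])):
    W=t['W'][box[1]:box[3],box[0]:box[2]].reshape(-1,3)
    print(nm,"z quantiles",np.quantile(W[:,2],[0,.05,.5,.95,1]).round(4))
    for a,b in lv:
        P=W[(W[:,2]>a)&(W[:,2]<b)]
        if len(P)>3: print("top",a,b,len(P),rect(P),P.mean(0).round(4))
        c=W.mean(0)
        Q=s['W'].reshape(-1,3); Q=Q[(Q[:,2]>a)&(Q[:,2]<b)&(np.hypot(Q[:,0]-c[0],Q[:,1]-c[1])<(.045 if nm=='lid' else .085))]
        if len(Q)>3: print("side",a,b,len(Q),rect(Q),Q.mean(0).round(4))
E
python3 m.py
```

```text
tin z quantiles [-0.0091 -0.0044  0.003   0.0495  1.1981]
top 0.035 0.05 960 (array([529.3, 294.7]), array([ 65.7, 110.8]), 85.3) [0.5292 0.2934 0.0436]
side 0.035 0.05 548 (array([526.3, 294.3]), array([ 73.3, 109.5]), 83.5) [0.5249 0.2852 0.0444]
top 0.053 0.065 99 (array([528.7, 294.3]), array([49. , 46.2]), 89.8) [0.5294 0.2955 0.0573]
side 0.053 0.065 123 (array([525.8, 295.2]), array([48.2, 51. ]), 0.4) [0.5251 0.2948 0.0575]
case z quantiles [-0.009  -0.004   0.0013  0.086   1.1981]
top 0.075 0.095 1105 (array([524.3,  13. ]), array([ 64.7, 110.1]), 62.9) [0.5241 0.013  0.0841]
side 0.075 0.095 1211 (array([521.5,  14.3]), array([ 67.2, 110.9]), 62.9) [0.521  0.0067 0.0845]
top 0.03 0.055 493 (array([524.2,  12.8]), array([ 84.6, 130.2]), 62.6) [0.5229 0.0128 0.0437]
side 0.03 0.055 1028 (array([520.3,  12.3]), array([ 86.3, 131.3]), 63.6) [ 0.5207 -0.017   0.043 ]
top 0.03 0.1 1605 (array([524.2,  12.8]), array([ 84.6, 130.2]), 62.6) [0.5238 0.0129 0.0716]
side 0.03 0.1 2756 (array([520.3,  12.3]), array([ 86.3, 131.3]), 63.6) [ 0.5202 -0.0058  0.0654]
lid z quantiles [-8.4000e-03 -4.1000e-03  1.1000e-03  4.2700e-02  1.1981e+00]
top 0.008 0.024 330 (array([ 558.3, -221.7]), array([61.5, 61.7]), 89.1) [ 0.5583 -0.2202  0.0171]
side 0.008 0.024 693 (array([ 555.1, -224.3]), array([60. , 63.3]), 81.1) [ 0.5536 -0.2325  0.0176]
top 0.032 0.05 69 (array([ 557.4, -221.3]), array([30.1, 28.8]), 89.7) [ 0.5573 -0.2195  0.0411]
side 0.032 0.05 235 (array([ 554.9, -223.1]), array([29.2, 31.1]), 76.8) [ 0.5546 -0.2273  0.0406]
top 0.06 0.085 34 (array([ 558.5, -221.7]), array([13.4, 14.3]), 66.3) [ 0.5586 -0.2215  0.0724]
side 0.06 0.085 114 (array([ 555.4, -222.1]), array([14.9, 14.9]), 70.3) [ 0.5553 -0.2239  0.0705]
```

```bash
cat >> h.py <<'E'
def go(x,y,z,yawdeg):
    """shift(mm)/turn in the present tool axes that reach a tool-down pose"""
    o=ctrl.get_obs(); A=R.from_euler('xyz',o['eef_rot']); B=R.from_euler('xyz',[np.pi,0,np.radians(yawdeg)])
    d=A.inv().apply(np.array([x,y,z])-o['ee_pos'])*1000
    print("shift",d.round(1),"turn",(A.inv()*B).as_rotvec().round(4),"t",round(o['time_s'],2),"ee",o['ee_pos'].round(4),o['eef_rot'].round(4))
def rect(P):
    (c,s,a)=cv2.minAreaRect((P[:,:2]*1000).astype(np.float32)); return np.round(c,1),np.round(s,1),round(a,1)
E
python3 -c "
from h import *
go(.45,-.1,.21,-4.7);go(.5275,.2945,.21,-4.7)"
```

```text
shift [ 403.1 -326.1   -4.7] turn [-1.000e-03  2.000e-04  3.698e-01] t 0.1 ee [ 0.156  -0.5272  0.2049] [-3.1406 -0.      0.2878]
shift [ 589.4 -682.4   -4.3] turn [-1.000e-03  2.000e-04  3.698e-01] t 0.1 ee [ 0.156  -0.5272  0.2049] [-3.1406 -0.      0.2878]
```

Careful with the scale: shifts go in shares of 0.5 m and turns go in shares of pi rad. That gives: 403 mm / 500 = 0.806, -326 mm / 500 = -0.652, 0.37 rad / 3.1416 = 0.1178.

arm_command --plan '[[[0.03,-0.024,0,0,0,0.0095,-1],[0.09,-0.072,0,0,0,0.0223,-1],[0.16,-0.13,-0.002,0,0,0.0318,-1],[0.24,-0.194,-0.002,0,0,0.0446,-1],[0.32,-0.26,-0.004,0,0,0.0573,-1],[0.4,-0.324,-0.004,0,0,0.07,-1],[0.48,-0.388,-0.006,0,0,0.0828,-1],[0.56,-0.454,-0.006,0,0,0.0955,-1],[0.64,-0.518,-0.008,0,0,0.1082,-1],[0.72,-0.582,-0.008,0,0,0.1146,-1],[0.78,-0.632,-0.01,0,0,0.1178,-1],[0.806,-0.652,-0.01,0,0,0.1178,-1]]]'

```text
time_s: 1.3
ee_pos: [0.4513, -0.0972, 0.2103]
eef_rot: [-3.141, 0.0, -0.079]
force: [-1.1, -0.1, 0.1]
grip_width: 0.0941
grip_force: 0.0
```

```bash
python3 -c "
from h import *
go(.5275,.2945,.21,-4.7)"
```

```text
shift [  44.8 -396.5    0.5] turn [-0.0005  0.0002  0.0025] t 1.3 ee [ 0.4513 -0.0972  0.2103] [-3.1411e+00  2.0000e-04 -7.9500e-02]
```

Converted, -397 mm / 500 = -0.794, -387 mm / 500 = -0.774.

arm_command --plan '[[[0.004,-0.03,0,0,0,0,-1],[0.01,-0.09,0,0,0,0,-1],[0.018,-0.17,0,0,0,0,-1],[0.028,-0.25,0,0,0,0,-1],[0.038,-0.33,0,0,0,0,-1],[0.046,-0.41,0,0,0,0,-1],[0.056,-0.49,0,0,0,0,-1],[0.064,-0.57,0,0,0,0,-1],[0.074,-0.65,0,0,0,0,-1],[0.082,-0.72,0,0,0,0,-1],[0.088,-0.774,0,0,0,0,-1],[0.09,-0.794,0,0,0,0,-1]]]'

```text
time_s: 2.5
ee_pos: [0.5272, 0.2935, 0.2096]
eef_rot: [3.141, 0.001, -0.08]
force: [-0.1, -0.6, -0.4]
grip_width: 0.0936
grip_force: 0.0
```

```bash
python3 - <<'E'
from h import *
go(.5275,.2945,.21,-4.7)
img,d,W=cloud("wrist"); cv2.imwrite("pics/w1.png",img)
go(.5275,.2945,.21,-4.7)
P=W.reshape(-1,3); P=P[(d.ravel()>0)&(np.hypot(P[:,0]-.528,P[:,1]-.2945)<.08)]
for a,b in((.038,.05),(.054,.065)):
    Q=P[(P[:,2]>a)&(P[:,2]<b)]
    if len(Q)>9: print(len(Q),rect(Q),Q.mean(0).round(4))
i=cams.camera_info("wrist");print(np.linalg.inv(i['world_to_cam']).round(3))
E
```

```text
shift [ 0.2 -1.  -0.4] turn [0.0004 0.0011 0.0017] t 2.5 ee [0.5272 0.2935 0.2096] [ 3.1412e+00  1.1000e-03 -8.0300e-02]
shift [ 0.2 -1.  -0.4] turn [0.0003 0.0011 0.0017] t 2.55 ee [0.5272 0.2935 0.2096] [ 3.1413e+00  1.1000e-03 -8.0300e-02]
6380 (array([526.3, 297.4]), array([ 65. , 109.8]), 85.4) [0.5301 0.297  0.0446]
703 (array([525.9, 297. ]), array([49.2, 49. ]), 4.0) [0.5263 0.2971 0.0582]
[[-0.081 -0.958 -0.277  0.606]
 [-0.997  0.078  0.022  0.287]
 [ 0.     0.278 -0.961  0.388]
 [ 0.     0.     0.     1.   ]]
```

View pics/w1.png

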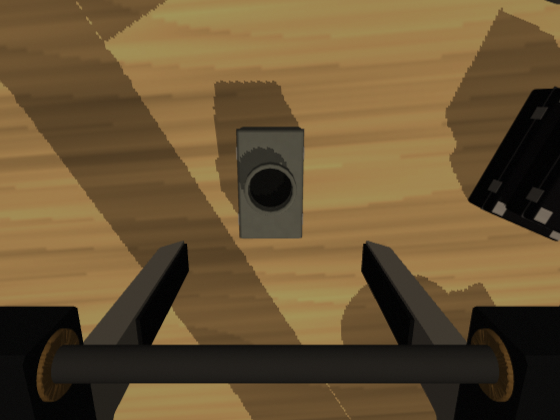

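The wrist view shows the tin, with its neck at (270,188), centred between the fingers at about (0.527, 0.296). I'll descend and grip it.

arm_command --plan '[[[0,-0.004,0.03,0,0,0,-1],[0,-0.004,0.08,0,0,0,-1],[0,-0.004,0.14,0,0,0,-1],[0,-0.004,0.2,0,0,0,-1],[0,-0.004,0.26,0,0,0,-1],[0,-0.004,0.31,0,0,0,-1],[0,-0.004,0.35,0,0,0,-1],[0,-0.004,0.376,0,0,0,-1],[0,-0.004,0.39,0,0,0,-1],[0,-0.004,0.392,0,0,0,-1],[0,-0.004,0.392,0,0,0,0.2],[0,-0.004,0.392,0,0,0,0.4]]]' --squeeze 25

```text
time_s: 3.75
ee_pos: [0.528, 0.2937, 0.0154]
eef_rot: [-3.141, -0.001, -0.082]
force: [-0.0, 1.1, 0.2]
grip_width: 0.0816
grip_force: 0.0
```

arm_command --plan '[[[0,0,0,0,0,0,1],[0,0,0,0,0,0,1],[0,0,0,0,0,0,1],[0,0,0,0,0,0,1],[0,0,0,0,0,0,1],[0,0,0,0,0,0,1]]]'

```text
time_s: 4.35
ee_pos: [0.528, 0.294, 0.0151]
eef_rot: [-3.141, -0.001, -0.082]
force: [-0.1, 2.9, 5.3]
grip_width: 0.0636
grip_force: 25.0
```

Converted, -150 mm / 500 = -0.3, -145 mm / 500 = -0.29.

arm_command --plan '[[[0,0,-0.01,0,0,0,1],[0,0,-0.03,0,0,0,1],[0,0,-0.07,0,0,0,1],[0,0,-0.12,0,0,0,1],[0,0,-0.17,0,0,0,1],[0,0,-0.22,0,0,0,1],[0,0,-0.26,0,0,0,1],[0,0,-0.29,0,0,0,1],[0,0,-0.3,0,0,0,1],[0,0,-0.3,0,0,0,1]]]' --squeeze 30

```text
time_s: 5.35
ee_pos: [0.5276, 0.2935, 0.1646]
eef_rot: [-3.142, -0.0, -0.082]
force: [0.6, -0.0, -4.7]
grip_width: 0.0638
grip_force: 30.0
```

```bash
python3 -c "
from h import *
go(.5235,.1,.17,-15);go(.5235,.013,.165,-27)
print(ctrl.get_obs()['grip_width'])"
```

```text
shift [ 11.8 193.2  -5.4] turn [-1.000e-04 -2.000e-04  1.795e-01] t 5.35 ee [0.5276 0.2935 0.1646] [-3.1415e+00 -2.0000e-04 -8.2300e-02]
shift [ 18.9 279.9  -0.4] turn [-1.000e-04 -2.000e-04  3.889e-01] t 5.35 ee [0.5276 0.2935 0.1646] [-3.1415e+00 -2.0000e-04 -8.2300e-02]
0.06380539530377762
```

Converted, 150 mm / 500 = 0.3, 145 mm / 500 = 0.29, 0.39 rad / 3.1416 = 0.1241.

arm_command --plan '[[[0.002,0.016,0,0,0,0.0064,1],[0.006,0.05,0,0,0,0.0191,1],[0.01,0.094,0,0,0,0.0382,1],[0.014,0.14,0,0,0,0.0573,1],[0.018,0.186,0,0,0,0.0764,1],[0.022,0.23,0,0,0,0.0955,1],[0.024,0.266,0,0,0,0.1114,1],[0.026,0.29,0,0,0,0.121,1],[0.026,0.3,0,0,0,0.1241,1],[0.026,0.3,0,0,0,0.1241,1],[0.026,0.3,0,0,0,0.1241,1]]]'

```text
time_s: 6.45
ee_pos: [0.5282, 0.1434, 0.1644]
eef_rot: [-3.142, 0.0, -0.471]
force: [-0.2, -0.6, -4.1]
grip_width: 0.0639
grip_force: 30.0
```

```bash
python3 - <<'E'
from h import *
o=ctrl.get_obs();go(.5235,.013,.165,-27);c=o['ee_pos']
for n in("wrist","top","side"):
    img,d,W=cloud(n); cv2.imwrite(f"pics/{n}2.png",img)
    P=W.reshape(-1,3);P=P[d.ravel()>.05]
    for nm,cc,r,a,b in(("tintop",c,.075,c[2]+.022,c[2]+.034),("neck",c,.027,c[2]+.039,c[2]+.05),("case",(.5235,.013),.075,.075,.095)):
        Q=P[(P[:,2]>a)&(P[:,2]<b)&(np.hypot(P[:,0]-cc[0],P[:,1]-cc[1])<r)]
        if len(Q)>9: print(n,nm,len(Q),rect(Q),Q[:,2].mean().round(4))
E
```

```text
shift [ 55.  118.3  -0.7] turn [-0.0001  0.0001 -0.0003] t 6.45 ee [0.5282 0.1434 0.1644] [-3.1415e+00  1.0000e-04 -4.7150e-01]
wrist tintop 21693 (array([536.1, 138.4]), array([87.9, 88.4]), 62.7) 0.1938
wrist neck 3422 (array([527.5, 142.8]), array([49.4, 47.2]), 65.0) 0.207
wrist case 14323 (array([520.9,  16.1]), array([ 65.2, 110.3]), 62.4) 0.0843
top tintop 176 (array([528.5, 140.5]), array([ 63.4, 110.4]), 63.3) 0.1928
top case 1107 (array([524.2,  12.9]), array([ 64.6, 110.1]), 63.0) 0.0839
side tintop 652 (array([526.1, 141.8]), array([ 90.3, 110.3]), 62.8) 0.1935
side neck 82 (array([536.3, 142.6]), array([50.6, 26.9]), 85.0) 0.2071
side case 1216 (array([521.2,  13.8]), array([ 67.5, 109.7]), 63.5) 0.0845
```

View pics/wrist2.png

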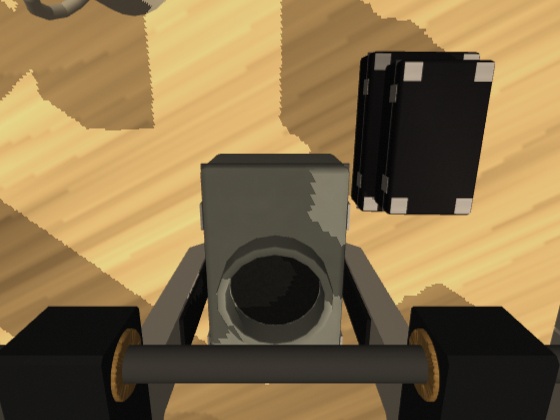

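The tin hangs level in the grip, with its neck at (275,290), and the case column is at (440,135). Across the three views the shift needed averages about (−5, −128) mm.

Converted, 116.5 mm / 500 = 0.233, 100 mm / 500 = 0.2.

arm_command --plan '[[[0.006,0.014,0,0,0,0,1],[0.018,0.04,0,0,0,0,1],[0.036,0.08,0,0,0,0,1],[0.056,0.12,0,0,0,0,1],[0.074,0.16,0,0,0,0,1],[0.092,0.2,0,0,0,0,1],[0.102,0.222,0,0,0,0,1],[0.107,0.233,0,0,0,0,1],[0.107,0.233,0.02,0,0,0,1],[0.107,0.233,0.06,0,0,0,1],[0.107,0.233,0.096,0,0,0,1],[0.107,0.233,0.108,0,0,0,1]]]'

```text
time_s: 7.8
ee_pos: [0.5219, 0.0157, 0.1081]
eef_rot: [3.14, 0.003, -0.471]
force: [-0.2, -0.1, -3.6]
grip_width: 0.0636
grip_force: 30.0
```

```bash
cat > chk.py <<'E'
from h import *
o=ctrl.get_obs();c=o['ee_pos'];go(.523,.0153,.1002,-27)
for n in("wrist","top","side"):
    img,d,W=cloud(n); cv2.imwrite(f"pics/{n}_{o['time_s']:.2f}.png",img)
    P=W.reshape(-1,3);P=P[d.ravel()>.05]
    for nm,cc,r,a,b in(("tintop",c,.075,.125,.142),("neck",c,.027,.1425,.158),("caseedge",(.523,.0153),.078,.07,.0845),("base",(.523,.0153),.085,.03,.05)):
        Q=P[(P[:,2]>a)&(P[:,2]<b)&(np.hypot(P[:,0]-cc[0],P[:,1]-cc[1])<r)]
        if len(Q)>9: print(n,nm,len(Q),rect(Q),Q[:,2].mean().round(4))
E
python3 chk.py
```

```text
shift [ 1.2 -0.2  7.9] turn [ 0.0012  0.003  -0.0001] t 7.8 ee [0.5219 0.0157 0.1081] [ 3.1404e+00  3.0000e-03 -4.7140e-01]
wrist tintop 21943 (array([530. ,  10.2]), array([88.1, 88.2]), 62.9) 0.1374
wrist neck 4515 (array([521.2,  14.9]), array([49.1, 47.5]), 62.7) 0.1494
wrist caseedge 790 (array([568.3,  -9.7]), array([64.9,  3.8]), 62.5) 0.0803
wrist base 2494 (array([569.3, -10.1]), array([84.4, 21.3]), 62.4) 0.0438
top tintop 125 (array([522.9,  13.1]), array([ 40.7, 120.8]), 77.6) 0.1368
top base 114 (array([524.2,  12. ]), array([ 59.3, 143.3]), 76.6) 0.0436
side tintop 1023 (array([519.7,  12.8]), array([ 88.1, 110.8]), 63.5) 0.1369
side neck 180 (array([531.4,  13.3]), array([49.3, 28.3]), 85.0) 0.1493
side caseedge 426 (array([522.4, -12.2]), array([126.9,  56.5]), 2.0) 0.0778
side base 901 (array([520.8,  12.1]), array([ 85.6, 129.7]), 62.0) 0.0417
```

Converted, 7 mm / 500 = 0.014, 6 mm / 500 = 0.012.

arm_command --plan '[[[0.001,0,0.002,0,0,0,1],[0.001,0,0.004,0,0,0,1],[0.001,0,0.008,0,0,0,1],[0.001,0,0.012,0,0,0,1],[0.001,0,0.014,0,0,0,1],[0.001,0,0.014,0,0,0,1],[0.001,0,0.014,0,0,0,1]]]'

```text
time_s: 8.65
ee_pos: [0.5234, 0.0147, 0.1035]
eef_rot: [-3.142, 0.0, -0.472]
force: [-0.1, -0.4, -4.1]
grip_width: 0.0638
grip_force: 30.0
```

Converted, 2.8 mm / 500 = 0.0056, 2.5 mm / 500 = 0.005.

arm_command --plan '[[[0,0,0.002,0,0,0,1],[0,0,0.004,0,0,0,1],[0,0,0.005,0,0,0,1],[0,0,0.0056,0,0,0,1],[0,0,0.0056,0,0,0,1],[0,0,0.0056,0,0,0,1]]]'

```text
time_s: 9.25
ee_pos: [0.5234, 0.0147, 0.1007]
eef_rot: [-3.142, -0.0, -0.472]
force: [0.3, 0.1, -4.3]
grip_width: 0.0641
grip_force: 30.0
```

```bash
python3 chk.py
```

```text
shift [-0.6 -0.4  0.5] turn [-0.     -0.     -0.0009] t 9.25 ee [0.5234 0.0147 0.1007] [-3.1415 -0.     -0.4722]
wrist tintop 23692 (array([531.1,   9.5]), array([88.3, 88.4]), 63.2) 0.131
wrist neck 2712 (array([522.7,  14. ]), array([49.2, 47.1]), 64.7) 0.1439
wrist caseedge 448 (array([569. ,  -9.9]), array([64.6,  2.2]), 62.4) 0.0769
wrist base 2617 (array([570.1, -10.3]), array([84.6, 19.6]), 62.4) 0.0436
top tintop 114 (array([524.1,  11.3]), array([ 42.7, 118.9]), 76.2) 0.1294
top base 128 (array([523.5,  12.5]), array([ 74.6, 136.3]), 67.7) 0.044
side tintop 948 (array([521.5,  13.9]), array([ 92.3, 110.8]), 63.0) 0.1318
side neck 67 (array([532.9,  11.4]), array([50.8, 24.8]), 78.7) 0.1446
side caseedge 410 (array([522.3, -12. ]), array([126.9,  57. ]), 1.9) 0.0777
side base 898 (array([520.5,  13.3]), array([ 85.9, 131.2]), 63.0) 0.0417
```

arm_command --plan '[[[0,0,0.0008,0,0,0,1],[0,0,0.0012,0,0,0,1],[0,0,0.0016,0,0,0,1],[0,0,0.0016,0,0,0,1]]]'

```text
time_s: 9.8
ee_pos: [0.5234, 0.0147, 0.1001]
eef_rot: [-3.142, -0.0, -0.472]
force: [-2.9, 0.9, 1.3]
grip_width: 0.0639
grip_force: 30.0
```

Converted, -115 mm / 500 = -0.23, -90 mm / 500 = -0.18.

arm_command --plan '[[[0,0,0,0,0,0,0.3],[0,0,0,0,0,0,0],[0,0,0,0,0,0,-0.5],[0,0,0,0,0,0,-1],[0,0,0,0,0,0,-1],[0,0,0,0,0,0,-1],[0,0,0,0,0,0,-1],[0,0,-0.02,0,0,0,-1],[0,0,-0.06,0,0,0,-1],[0,0,-0.12,0,0,0,-1],[0,0,-0.18,0,0,0,-1],[0,0,-0.23,0,0,0,-1]]]' --squeeze 10

```text
time_s: 11.0
ee_pos: [0.5235, 0.0147, 0.2174]
eef_rot: [-3.141, -0.002, -0.472]
force: [-0.1, 0.5, -0.9]
grip_width: 0.0942
grip_force: 0.0
```

```bash
python3 - <<'E'
from h import *
go(.557,-.2225,.21,-27)
for n in("wrist","side"):
    img,d,W=cloud(n); cv2.imwrite(f"pics/{n}4.png",img)
    P=W.reshape(-1,3);P=P[d.ravel()>.05]
    for nm,a,b in(("tintop",.122,.136),("neck",.139,.152),("caseedge",.07,.0835),("base",.03,.05)):
        Q=P[(P[:,2]>a)&(P[:,2]<b)&(np.hypot(P[:,0]-.523,P[:,1]-.0153)<.085)]
        if len(Q)>9: print(n,nm,len(Q),rect(Q),Q[:,2].mean().round(4))
E
```

```text
shift [137.7 196.    7.4] turn [-0.0007 -0.0015 -0.0009] t 11.0 ee [0.5235 0.0147 0.2174] [-3.1409e+00 -1.5000e-03 -4.7220e-01]
wrist tintop 9852 (array([522.7,  14.7]), array([ 65.2, 111.1]), 62.9) 0.1334
wrist neck 1329 (array([522.9,  14.4]), array([48.7, 49.1]), 60.5) 0.146
wrist caseedge 105 (array([571. , -10.1]), array([63.6,  1.8]), 62.9) 0.0786
wrist base 1049 (array([529.7,  11.7]), array([ 84.2, 114.4]), 62.6) 0.0477
side tintop 1001 (array([521.8,  14.2]), array([ 68.2, 111.3]), 63.4) 0.1299
side neck 192 (array([521. ,  13.4]), array([49. , 49.8]), 44.3) 0.1427
side caseedge 378 (array([521.9, -12.7]), array([126.5,  55.2]), 1.4) 0.0768
side base 897 (array([520.3,  12.2]), array([ 85.1, 131. ]), 63.6) 0.0418
```

Converted, 196 mm / 500 = 0.392, 195 mm / 500 = 0.39.

arm_command --plan '[[[0.012,0.018,0,0,0,0,-1],[0.04,0.056,0.002,0,0,0,-1],[0.076,0.108,0.004,0,0,0,-1],[0.116,0.164,0.006,0,0,0,-1],[0.156,0.222,0.008,0,0,0,-1],[0.196,0.28,0.01,0,0,0,-1],[0.232,0.33,0.012,0,0,0,-1],[0.258,0.368,0.014,0,0,0,-1],[0.274,0.39,0.014,0,0,0,-1],[0.2754,0.392,0.014,0,0,0,-1],[0.2754,0.392,0.014,0,0,0,-1]]]'

```text
time_s: 12.2
ee_pos: [0.5566, -0.2221, 0.2074]
eef_rot: [-3.142, 0.001, -0.472]
force: [-0.4, 0.4, 0.1]
grip_width: 0.094
grip_force: 0.0
```

```bash
python3 - <<'E'
from h import *
go(.557,-.2225,.048,-27)
for n in("wrist","side"):
    img,d,W=cloud(n); cv2.imwrite(f"pics/{n}5.png",img)
    P=W.reshape(-1,3);P=P[d.ravel()>.05]
    for nm,r,a,b in(("cap",.04,.012,.022),("collar",.03,.038,.046),("knob",.03,.055,.08)):
        Q=P[(P[:,2]>a)&(P[:,2]<b)&(np.hypot(P[:,0]-.557,P[:,1]+.2225)<r)]
        if len(Q)>9: print(n,nm,len(Q),rect(Q),cv2.minEnclosingCircle((Q[:,:2]*1000).astype(np.float32)),Q[:,2].max().round(4))
E
```

```text
shift [  0.7   0.2 159.4] turn [-0.0001  0.0009 -0.001 ] t 12.2 ee [ 0.5566 -0.2221  0.2074] [-3.1415e+00  9.0000e-04 -4.7220e-01]
wrist cap 1973 (array([ 555.3, -220.1]), array([62.5, 62.4]), 18.9) ((554.988037109375, -220.04165649414062), 31.823963165283203) 0.022
wrist collar 370 (array([ 555.9, -220.1]), array([30.6, 29.2]), 62.2) ((555.0012817382812, -219.88821411132812), 15.994397163391113) 0.0459
wrist knob 295 (array([ 555.3, -220.2]), array([15. , 15.1]), 80.3) ((555.3031005859375, -220.127197265625), 7.83095645904541) 0.076
side cap 622 (array([ 555.2, -223.6]), array([58.2, 63.1]), 80.9) ((555.00634765625, -221.51715087890625), 32.65837097167969) 0.022
side collar 159 (array([ 554.5, -224.2]), array([28.7, 31.2]), 74.4) ((555.2957763671875, -222.1641082763672), 16.544559478759766) 0.0457
side knob 138 (array([ 555. , -222.6]), array([15.4, 15. ]), 64.1) ((554.5099487304688, -221.0193328857422), 8.859111785888672) 0.0762
```

View pics/wrist5.png

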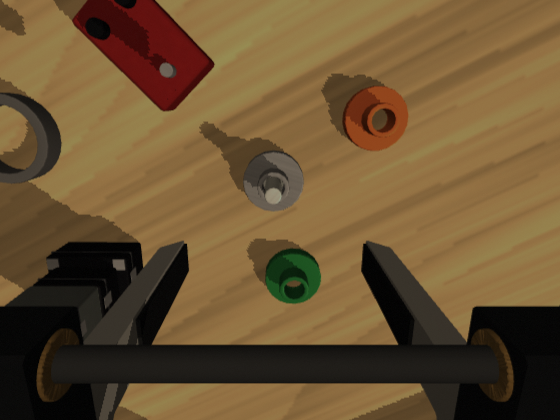

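The wrist view shows the steel lid at (272,180), centred between the fingers. The green decoy is at (293,276), and the planned tip height of 48 mm passes above it.

Converted, 159 mm / 500 = 0.318, 156 mm / 500 = 0.312.

arm_command --plan '[[[0,0,0.024,0,0,0,-1],[0,0,0.07,0,0,0,-1],[0,0,0.124,0,0,0,-0.6],[0,0,0.18,0,0,0,-0.3],[0,0,0.23,0,0,0,0],[0,0,0.27,0,0,0,0],[0,0,0.298,0,0,0,0],[0,0,0.312,0,0,0,0],[0,0,0.318,0,0,0,0],[0,0,0.318,0,0,0,0],[0,0,0.318,0,0,0,0]]]' --squeeze 10

```text
time_s: 13.4
ee_pos: [0.5572, -0.2226, 0.0497]
eef_rot: [-3.142, -0.001, -0.472]
force: [0.2, 0.2, 0.3]
grip_width: 0.047
grip_force: 0.0
```

```bash
python3 - <<'E'
from h import *
go(.557,-.2225,.048,-27)
o=ctrl.get_obs(); print(o['grip_width']); A=R.from_euler('xyz',o['eef_rot'])
for n in("wrist","side"):
    img,d,W=cloud(n); cv2.imwrite(f"pics/{n}6.png",img)
    P=W.reshape(-1,3);P=P[d.ravel()>.05]
    Q=P[(P[:,2]>.068)&(P[:,2]<.08)&(np.hypot(P[:,0]-.557,P[:,1]+.2225)<.018)]
    if len(Q)>9:
        r=rect(Q); print(n,len(Q),r,A.inv().apply([*(r[0]-o['ee_pos'][:2]*1000),0]).round(1))
E
```

```text
shift [-0.3 -0.   1.7] turn [-0.     -0.0013 -0.0009] t 13.4 ee [ 0.5572 -0.2226  0.0497] [-3.1416e+00 -1.3000e-03 -4.7210e-01]
0.04700276844357337
wrist 858 (array([ 555. , -220.6]), array([15.4, 15.3]), 10.8) [-2.9 -0.8 -0. ]
```

Converted, -1.8 mm / 500 = -0.0036, 1.5 mm / 500 = 0.003.

arm_command --plan '[[[-0.002,-0.0006,0.002,0,0,0,0],[-0.0036,-0.0012,0.003,0,0,0,0],[-0.0036,-0.0012,0.003,0,0,0,0.4],[-0.0036,-0.0012,0.003,0,0,0,0.6],[-0.0036,-0.0012,0.003,0,0,0,0.8],[-0.0036,-0.0012,0.003,0,0,0,1],[-0.0036,-0.0012,0.003,0,0,0,1],[-0.0036,-0.0012,0.003,0,0,0,1],[-0.0036,-0.0012,0.003,0,0,0,1]]]' --squeeze 25

```text
time_s: 14.4
ee_pos: [0.5555, -0.2211, 0.0472]
eef_rot: [-3.142, 0.0, -0.472]
force: [0.3, 0.6, -1.8]
grip_width: 0.0155
grip_force: 25.0
```

Converted, -175 mm / 500 = -0.35, -168 mm / 500 = -0.336.

arm_command --plan '[[[0,0,-0.006,0,0,0,1],[0,0,-0.02,0,0,0,1],[0,0,-0.044,0,0,0,1],[0,0,-0.08,0,0,0,1],[0,0,-0.12,0,0,0,1],[0,0,-0.17,0,0,0,1],[0,0,-0.22,0,0,0,1],[0,0,-0.27,0,0,0,1],[0,0,-0.31,0,0,0,1],[0,0,-0.336,0,0,0,1],[0,0,-0.35,0,0,0,1],[0,0,-0.35,0,0,0,1]]]' --squeeze 35

```text
time_s: 15.6
ee_pos: [0.5556, -0.2212, 0.223]
eef_rot: [-3.142, -0.001, -0.472]
force: [0.1, -0.5, -2.8]
grip_width: 0.0151
grip_force: 34.9
```

```bash
cat > lid.py <<'E'
from h import *
o=ctrl.get_obs(); print(o['grip_width'],o['force']); c=o['ee_pos'];A=R.from_euler('xyz',o['eef_rot'])
go(.5232,.0146,.21,-27)
for n in("wrist","side"):
    img,d,W=cloud(n); cv2.imwrite(f"pics/{n}_{o['time_s']:.2f}.png",img)
    L=A.inv().apply(W.reshape(-1,3)-c)*1000; L=L[d.ravel()>.05]   # tool frame, mm
    for nm,r,a,b in(("cap",36,24,33),("cap2",36,33,46),("knob",10,-35,-22)):
        Q=L[(L[:,2]>a)&(L[:,2]<b)&(np.hypot(L[:,0],L[:,1])<r)]
        if len(Q)>9: print(n,nm,len(Q),rect(Q/1000),cv2.minEnclosingCircle(Q[:,:2].astype(np.float32)),"z",np.quantile(Q[:,2],[.05,.5,.95]).round(1),
          "plane",np.linalg.lstsq(np.c_[Q[:,:2],np.ones(len(Q))],Q[:,2],rcond=None)[0].round(3))
E
python3 lid.py
```

```text
0.015095535218557369 [ 0.14956441 -0.53867582 -2.81425088]
shift [-136.1 -195.3   12.9] turn [-0.0001 -0.0009 -0.001 ] t 15.6 ee [ 0.5556 -0.2212  0.223 ] [-3.1415e+00 -9.0000e-04 -4.7220e-01]
wrist cap 3912 (array([6.8, 0.5]), array([63.5, 47.9]), 88.3) ((-1.0193684101104736, 0.6112998723983765), 31.844627380371094) z [29.3 30.6 31.8] plane [4.0000e-03 7.0000e-03 3.0501e+01]
wrist cap2 390 (array([12. ,  0.5]), array([44.8, 44.4]), 45.5) ((10.124638557434082, 0.5965871810913086), 29.641448974609375) z [34.1 38.  45.1] plane [1.08e-01 1.90e-02 3.62e+01]
wrist knob 910 (array([-0.7,  0.5]), array([16.7, 15.4]), 88.8) ((0.15544936060905457, 0.029607366770505905), 9.888007164001465) z [-27.1 -25.3 -23.3] plane [  0.027   0.071 -25.419]
side cap 652 (array([0.7, 4.7]), array([57.8, 62.2]), 70.9) ((-0.8351020812988281, 1.9096826314926147), 32.75252151489258) z [26.9 29.6 31.6] plane [5.0000e-03 1.7000e-02 2.9299e+01]
side cap2 306 (array([ 4.5, 15.3]), array([33.9, 64. ]), 71.6) ((-0.022269491106271744, 1.782598614692688), 32.127647399902344) z [33.8 38.9 44.5] plane [3.0000e-03 1.2000e-02 3.8712e+01]
side knob 31 (array([ 6.2, -2.6]), array([12.5,  3. ]), 73.7) ((4.930093765258789, -2.254072666168213), 6.27315616607666) z [-33.7 -26.7 -23.1] plane [  0.218   0.42  -26.776]
```

The lids are level in the grip. Next I carry them over the tin.

Converted, -195 mm / 500 = -0.39, -144 mm / 500 = -0.288.

arm_command --plan '[[[-0.01,-0.014,0,0,0,0,1],[-0.03,-0.044,0,0,0,0,1],[-0.06,-0.086,0,0,0,0,1],[-0.094,-0.136,0,0,0,0,1],[-0.13,-0.188,0,0,0,0,1],[-0.166,-0.24,0,0,0,0,1],[-0.2,-0.288,0,0,0,0,1],[-0.23,-0.33,0,0,0,0,1],[-0.252,-0.362,0,0,0,0,1],[-0.266,-0.382,0,0,0,0,1],[-0.2712,-0.39,0,0,0,0,1],[-0.2712,-0.39,0,0,0,0,1]]]'

```text
time_s: 16.9
ee_pos: [0.5233, 0.0146, 0.2223]
eef_rot: [3.142, 0.0, -0.471]
force: [0.0, -0.5, -1.4]
grip_width: 0.0154
grip_force: 34.9
```

Converted, 22 mm / 500 = 0.044, 20 mm / 500 = 0.04.

arm_command --plan '[[[0,0,0.006,0,0,0,1],[0,0,0.018,0,0,0,1],[0,0,0.03,0,0,0,1],[0,0,0.04,0,0,0,1],[0,0,0.044,0,0,0,1],[0,0,0.044,0,0,0,1],[0,0,0.044,0,0,0,1]]]'

```text
time_s: 17.6
ee_pos: [0.5235, 0.0142, 0.2005]
eef_rot: [-3.142, -0.0, -0.472]
force: [-0.7, -0.1, -1.6]
grip_width: 0.0154
grip_force: 34.9
```

```bash
python3 lid.py; python3 - <<'E'
import cv2,glob
f=sorted(glob.glob('pics/side_17*')+glob.glob('pics/side_18*'))[-1];im=cv2.imread(f);print(f)
cv2.imwrite('pics/z1.png',cv2.resize(im[100:260,160:320],None,fx=3.5,fy=3.5))
E
```

```text
0.015353115875020163 [-0.68025981 -0.1153992  -1.61725617]
shift [-0.5 -0.2 -9.5] turn [-0.0001 -0.0002 -0.001 ] t 17.6 ee [0.5235 0.0142 0.2005] [-3.1415e+00 -2.0000e-04 -4.7220e-01]
wrist cap 3915 (array([7.2, 0.5]), array([63.4, 47.5]), 88.3) ((-0.37730327248573303, 0.5725544095039368), 31.881591796875) z [28.2 29.5 30.7] plane [4.0000e-03 1.0000e-02 2.9408e+01]
wrist cap2 372 (array([12.3,  1.4]), array([42.1, 49.3]), 36.9) ((9.718244552612305, 0.4900999069213867), 30.092350006103516) z [33.3 37.8 43.8] plane [1.2000e-01 1.1000e-02 3.4995e+01]
wrist knob 934 (array([-0.6,  0.4]), array([16.7, 15.6]), 90.0) ((0.25964266061782837, 0.12947575747966766), 9.915633201599121) z [-28.  -26.4 -23.5] plane [  0.087   0.048 -26.334]
side cap 343 (array([1.7, 3.8]), array([58.7, 61.6]), 67.8) ((0.27614790201187134, 1.6264615058898926), 33.213714599609375) z [26.2 28.4 32. ] plane [7.0000e-03 3.3000e-02 2.8188e+01]
side cap2 182 (array([ 7.2, 19.3]), array([27.9, 62. ]), 67.8) ((1.9121360778808594, 6.3615946769714355), 31.022388458251953) z [33.6 38.1 43.7] plane [6.0000e-03 1.1000e-02 3.8041e+01]
side knob 21 (array([ 6.5, -2.3]), array([16.4,  5.1]), 64.7) ((4.879316806793213, -1.5737097263336182), 8.260295867919922) z [-34.1 -28.5 -23.5] plane [  0.571   0.248 -30.716]
pics/side_17.60.png
```

View pics/z1.png

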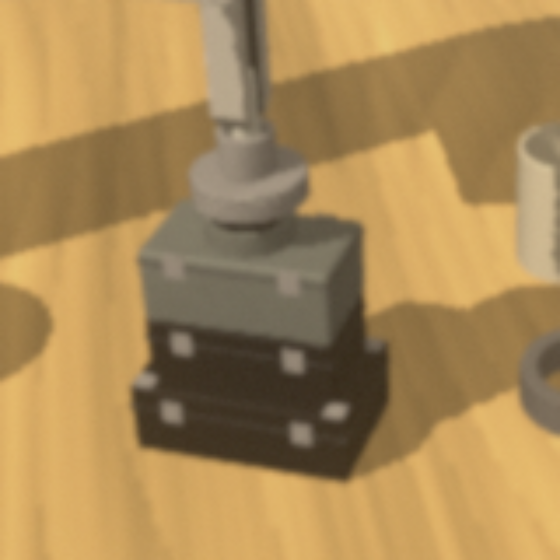

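The crop shows the lids level at (249,180), directly over the neck at (248,235), and the column square. I'll lower slowly.

Converted, 15 mm / 500 = 0.03, 14 mm / 500 = 0.028.

arm_command --plan '[[[0,0,0.003,0,0,0,1],[0,0,0.007,0,0,0,1],[0,0,0.012,0,0,0,1],[0,0,0.016,0,0,0,1],[0,0,0.02,0,0,0,1],[0,0,0.024,0,0,0,1],[0,0,0.028,0,0,0,1],[0,0,0.03,0,0,0,1],[0,0,0.03,0,0,0,1]]]'

```text
time_s: 18.6
ee_pos: [0.5234, 0.0142, 0.1852]
eef_rot: [3.142, 0.0, -0.472]
force: [0.7, 0.6, -2.9]
grip_width: 0.0154
grip_force: 34.9
```

Converted, 2.5 mm / 500 = 0.005, 2 mm / 500 = 0.004.

arm_command --plan '[[[0,0,0.002,0,0,0,1],[0,0,0.004,0,0,0,1],[0,0,0.005,0,0,0,1],[0,0,0.005,0,0,0,1]]]'

```text
time_s: 19.0
ee_pos: [0.5234, 0.0142, 0.1828]
eef_rot: [3.142, 0.0, -0.472]
force: [0.2, 0.1, -2.3]
grip_width: 0.0154
grip_force: 34.9
```

No contact yet, as the wrist is still carrying the lids' weight. I'll go on in sub-millimetre steps.

Converted, 1.1 mm / 500 = 0.0022, 0.8 mm / 500 = 0.0016.

arm_command --plan '[[[0,0,0.0008,0,0,0,1],[0,0,0.0016,0,0,0,1],[0,0,0.0022,0,0,0,1],[0,0,0.0022,0,0,0,1]]]'

```text
time_s: 19.4
ee_pos: [0.5234, 0.0142, 0.1817]
eef_rot: [3.142, 0.0, -0.472]
force: [-0.1, 0.4, -1.9]
grip_width: 0.0154
grip_force: 34.9
```

Converted, 0.7 mm / 500 = 0.0014, 0.4 mm / 500 = 0.0008.

arm_command --plan '[[[0,0,0.0008,0,0,0,1],[0,0,0.0014,0,0,0,1],[0,0,0.0014,0,0,0,1],[0,0,0.0014,0,0,0,1]]]'

```text
time_s: 19.8
ee_pos: [0.5235, 0.0142, 0.1812]
eef_rot: [-3.141, -0.0, -0.472]
force: [-0.1, 0.6, 1.1]
grip_width: 0.0154
grip_force: 35.0
```

Force z rose to +1.1 N at the expected height, so the lid is seated. Releasing.

arm_command --plan '[[[0,0,0,0,0,0,0.6],[0,0,0,0,0,0,0.4],[0,0,0,0,0,0,0.1],[0,0,0,0,0,0,-0.2],[0,0,0,0,0,0,-0.2],[0,0,0,0,0,0,-0.2]]]' --squeeze 10

```text
time_s: 20.4
ee_pos: [0.5234, 0.0142, 0.181]
eef_rot: [3.142, 0.0, -0.472]
force: [0.6, -0.3, -0.7]
grip_width: 0.0545
grip_force: 0.0
```

```bash
python3 lid.py
```

```text
0.05450789364290685 [ 0.63903083 -0.27623642 -0.67535185]
shift [ -0.4  -0.2 -29. ] turn [ 0.      0.0001 -0.0009] t 20.4 ee [0.5234 0.0142 0.181 ] [ 3.1416e+00  1.0000e-04 -4.7220e-01]
wrist cap 4787 (array([0.6, 0.8]), array([63.3, 61. ]), 89.3) ((-0.5352952480316162, 0.6151170134544373), 31.967979431152344) z [28.3 29.5 30.7] plane [-0.     0.    29.494]
wrist cap2 368 (array([12.1,  2. ]), array([42.4, 50. ]), 38.0) ((9.293794631958008, 0.9384031295776367), 30.32202911376953) z [33.5 37.8 43.8] plane [ 1.2400e-01 -1.1000e-02  3.5021e+01]
wrist knob 862 (array([-0.3,  0.8]), array([15.2, 15.5]), 17.8) ((-0.4925011396408081, 0.6339923739433289), 7.981032371520996) z [-27.2 -26.2 -23.5] plane [ 1.1300e-01 -1.0000e-03 -2.6029e+01]
side cap 349 (array([1.6, 4.5]), array([58.9, 61. ]), 67.5) ((0.11612334847450256, 1.3898577690124512), 33.05337142944336) z [25.8 28.3 32.1] plane [1.0000e-02 2.8000e-02 2.8139e+01]
side cap2 166 (array([ 8.7, 17.5]), array([30. , 63.2]), 62.2) ((2.005743980407715, 4.837661266326904), 31.5867919921875) z [33.4 38.5 42.9] plane [-2.0000e-03 -2.0000e-02  3.8776e+01]
side knob 34 (array([1.8, 1.4]), array([10.5, 16.1]), 9.7) ((0.5894312858581543, 1.1865675449371338), 8.428983688354492) z [-28.6 -26.8 -22.7] plane [  0.167   0.123 -26.924]
```

The seat checks out: the cap plate is level at z = 0.1515, against 0.152 expected. Now to the collar.

arm_command --plan '[[[-0.0006,0.0008,0.006,0,0,0,-0.2],[-0.0006,0.0008,0.018,0,0,0,-0.2],[-0.0006,0.0008,0.03,0,0,0,-0.2],[-0.0006,0.0008,0.04,0,0,0,-0.2],[-0.0006,0.0008,0.048,0,0,0,-0.2],[-0.0006,0.0008,0.052,0,0,0,-0.2],[-0.0006,0.0008,0.052,0,0,0,-0.2],[-0.0006,0.0008,0.052,0,0,0,0.1],[-0.0006,0.0008,0.052,0,0,0,0.2],[-0.0006,0.0008,0.052,0,0,0,0.3]]]' --squeeze 10

```text
time_s: 21.5
ee_pos: [0.5231, 0.014, 0.1552]
eef_rot: [-3.141, -0.0, -0.472]
force: [-0.2, -0.4, -0.1]
grip_width: 0.036
grip_force: 0.0
```

arm_command --plan '[[[0,0,0,0,0,0,0.5],[0,0,0,0,0,0,0.7],[0,0,0,0,0,0,1],[0,0,0,0,0,0,1],[0,0,0,0,0,0,1],[0,0,0,0,0,0,1]]]' --squeeze 25

```text
time_s: 22.1
ee_pos: [0.5231, 0.014, 0.1552]
eef_rot: [-3.141, -0.0, -0.472]
force: [0.2, -0.9, 3.1]
grip_width: 0.0321
grip_force: 25.0
```

Gripped at 32 mm, which is the collar's diameter. I'll lift a little first and check.

Converted, -15 mm / 500 = -0.03, -10 mm / 500 = -0.02.

arm_command --plan '[[[0,0,-0.002,0,0,0,1],[0,0,-0.006,0,0,0,1],[0,0,-0.012,0,0,0,1],[0,0,-0.02,0,0,0,1],[0,0,-0.03,0,0,0,1],[0,0,-0.03,0,0,0,1]]]'

```text
time_s: 22.7
ee_pos: [0.5233, 0.014, 0.1709]
eef_rot: [-3.141, -0.001, -0.472]
force: [0.7, -0.2, -0.4]
grip_width: 0.0323
grip_force: 25.0
```

```bash
python3 - <<'E'
from h import *
o=ctrl.get_obs();c=o['ee_pos'];A=R.from_euler('xyz',o['eef_rot']);print(c,o['force'],o['grip_width'])
img,d,W=cloud("wrist"); W=W[d>.05]
K=W[(np.hypot(W[:,0]-.5231,W[:,1]-.014)<.012)&(W[:,2]>.195)]
print("knob",len(K),rect(K),np.median(K[:,2]))
L=A.inv().apply(W-c)*1000; Q=L[(L[:,2]>-2)&(L[:,2]<9)&(np.hypot(L[:,0],L[:,1])<36)]
print("plate",len(Q),np.linalg.lstsq(np.c_[Q[:,:2],np.ones(len(Q))],Q[:,2],rcond=None)[0].round(3))
E
```

```text
[0.52331126 0.01398152 0.17090562] [ 0.66868254 -0.16263011 -0.42256663] 0.03228342922415211
knob 1205 (array([522.7,  13.8]), array([15.4, 15.5]), 18.3) 0.20654731557110728
plate 4241 [ 0.016 -0.     3.877]
```

The inner knob stayed at 0.207 while the outer lid rose level. Continuing straight up.

Converted, -86 mm / 500 = -0.172, -84 mm / 500 = -0.168.

arm_command --plan '[[[0,0,-0.006,0,0,0,1],[0,0,-0.018,0,0,0,1],[0,0,-0.036,0,0,0,1],[0,0,-0.056,0,0,0,1],[0,0,-0.078,0,0,0,1],[0,0,-0.1,0,0,0,1],[0,0,-0.122,0,0,0,1],[0,0,-0.142,0,0,0,1],[0,0,-0.158,0,0,0,1],[0,0,-0.168,0,0,0,1],[0,0,-0.172,0,0,0,1],[0,0,-0.172,0,0,0,1]]]'

```text
time_s: 23.95
ee_pos: [0.523, 0.014, 0.256]
eef_rot: [3.142, 0.0, -0.472]
force: [0.2, -0.1, -0.8]
grip_width: 0.0318
grip_force: 25.0
```

```bash
python3 - <<'E'
from h import *
o=ctrl.get_obs();c=o['ee_pos'];A=R.from_euler('xyz',o['eef_rot']);print(c,o['eef_rot'],o['force'],o['grip_width'],o['joint_vel'].round(3))
img,d,W=cloud("wrist"); W=W[d>.05]
L=A.inv().apply(W-c)*1000; Q=L[(L[:,2]>-2)&(L[:,2]<9)&(np.hypot(L[:,0],L[:,1])<36)]
print("plate",len(Q),np.linalg.lstsq(np.c_[Q[:,:2],np.ones(len(Q))],Q[:,2],rcond=None)[0].round(3))
img,d,W=cloud("side"); cv2.imwrite('pics/z2.png',cv2.resize(img[60:260,150:350],None,fx=3,fy=3))
P=W[d>.05]
for nm,r,a,b in(("knob",.03,.175,.22),("flange",.035,.143,.152),("tin",.08,.12,.135)):
    Q=P[(P[:,2]>a)&(P[:,2]<b)&(np.hypot(P[:,0]-.522,P[:,1]-.0145)<r)]
    if len(Q)>5: print(nm,len(Q),rect(Q),Q[:,2].max())
E
```

```text
[0.5229666 0.0139806 0.2560403] [ 3.14154879e+00  7.59152816e-05 -4.72211126e-01] [ 0.20349493 -0.08557083 -0.84639492] 0.031768142290766764 [-0.003  0.007  0.011  0.    -0.007  0.001]
plate 4499 [ 0.02  -0.     3.661]
knob 164 (array([522.6,  12.3]), array([16.5, 15.7]), 80.7) 0.21053334222158387
flange 290 (array([522.8,  12.6]), array([51.4, 49.7]), 84.1) 0.1518917767664844
tin 931 (array([521.8,  14.4]), array([ 69.9, 112. ]), 63.0) 0.13488626026110878
```

View pics/z2.png

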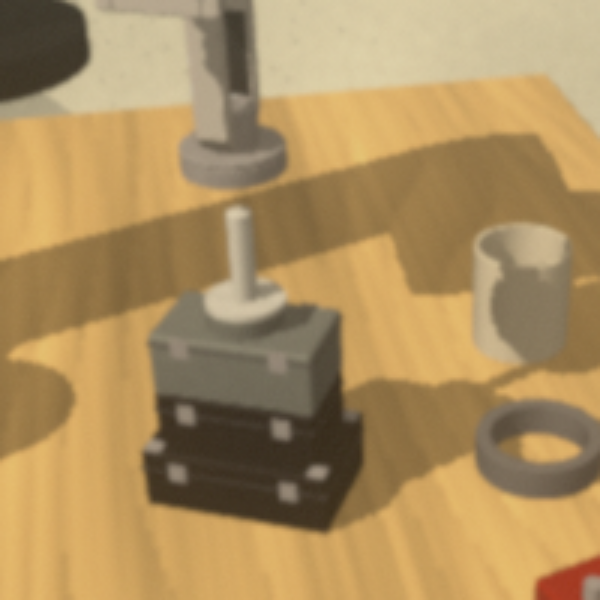

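The crop shows the outer lid held level at (233,155), clear of the knob tip at (238,212). The inner lid's flange is seated on the neck at (245,302), and the column is square.

```bash
python3 -c "
from h import *
print(ctrl.hand_in())"
```

```text
the job is handed in; nothing more can be done
None
```

I handed the job in at about 24 s: the tin is squarely on the black cases, the inner lid is seated in its neck, and the outer lid is held level about 28 mm above the knob.

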